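# Shift the sugar ribbon roller into gear

## Robot

A 6-joint arm with a two-finger parallel gripper is mounted at the origin on the work surface; the furniture and walls round the work are solid. World frame = base frame: x ahead of the robot, y to its left, z up, the work surface at z = 0. Lengths are in m, angles in rad, forces in N, time in s.
With the tool pointing down it reaches from about 0.375 to 0.975 m from the base axis. Payload 3.8 kg.
Tool frame: the origin (TCP) lies midway between the tips of the shut fingers; the grasp point (between the pads) lies 19 mm behind it (bot.grip_point_offset is the z of the grasp point in the tool frame, in m); z points along the fingers, y is the line along which they close (so a half turn about z gives the same grasp; the last joint's range is limited). The gripper opens to 85 mm and grips with 20 to 120 N. Pads are 22 mm wide; open, the fingers measure 114 mm over their backs; the gripper's body (76 mm by 85 mm) begins 54 mm behind the grasp point. The pads swing forward as they close: fully open they stand 13 mm farther back than shut.
Start: joints at [1.121, 0.264, 1.604, -0, 1.274, -0.037], TCP at [0.271, 0.618, 0.231] pointing down, gripper open.
Joint ranges: [-2.63, 2.63], [-0.94, 2.18], [0.31, 2.57], [-1.31, 4.45], [0, 2.66], [-2.55, 2.55]. Speed limits (rad/s): [2.57, 2.57, 3.14, 3.14, 3.14, 3.14].

## Interface

Orientations are given as a rotation vector (axis times angle).
In Python, from workcell import sensors, optics, order, bot gives the robot as it stands.
- The arm moves only by the tool play_rows, never from a script. Its argument "commands" is a list of rows, each a list of 6 numbers: the shift along the tool's x, y, z in cm, then the turn, a rotation vector about the tool's x, y, z in rad. In form: [[dx, dy, dz, wx, wy, wz], ...]. A call has 1 to 5 rows; each row shifts and turns the commanded pose from where the row before left it, along the tool's axes as they then stand; what a row does not reach is not made up. A row lasts 1/12 s, in which the tool goes at most 41.7 mm and 7.16 degrees, less where a joint would pass 70% of its speed; a pose out of reach is approached as far as the arm can. A call with a gripper value outside its range is refused whole. "grip" is the closure, from 0 (fully open) to 1 (shut), set as the call begins (left out, the last holds). The fingers move at their own pace and stop on an object; "force" is the grip in N (left out, the last holds). Time passes only in rows, so rows that do not move let the fingers close. It gives the time, the measured TCP pose, the force, the opening and the grip force at its end, in the units of the state.
- sensors.read_state(): the state, without advancing time (a new reading comes with each control period).
- optics.read_camera(name): name is "scene" or "side" or "wrist"; returns the picture (400x640x3 uint8, red, green, blue); there is no depth.
- optics.camera_info(name): a dict with "mtx" (3x3 intrinsics, pixels), "R" (3x3) and "t" (3): a world point X has camera coordinates R X + t. Camera axes: x right, y down, z forward; pixel columns grow to the right and rows downward; lengths in m; the calibration is good to about 2 mm. A picture is of the moment at which its call begins: read the wrist's pose just before it. camera_info takes no time and is no camera call; for the wrist camera it gives the pose at the moment of the call.
- order.finish_job(): hands the job in; it is judged then, once.
The state is a dict: "time": time; "q": joint angles; "joint_vel": joint speeds; "joint_torque": joint torques, N m; "tool_pos": TCP position; "tcp_rot": TCP orientation; "wrist_force": force on the tool from outside, world axes, zero at the start; "torque": the same for the moment, N m; "width": opening from 0.0 (shut) to 1.0 (fully open); "grip_force": force on a finger pad.
Only numpy, scipy, OpenCV 4.12 (cv2) and the standard library are available. Lean on these libraries where they do the work, as an engineer would, in place of code of your own. Each camera call takes 0.05 s, during which the arm holds its last target. There are 200 camera calls.

## Task

Put the small ribbon roller into gear with its red shift knob: push the knob away along its slot to the corner, then sideways along the other arm of the slot until it is fully home at the end by the green dot. Only push the knob, do not lift it, let go of it there, and leave the bottles and other loose things on the worktop where they stand.

Things in the scene. Friction and masses are not known exactly. Their poses are not given: they have to be found in the camera images.
- roller: fixed ribbon roller: blue gearbox, level steel cover at z = 62 mm, two steel rollers on its -x side, no higher. Origin at worktop height (z = 0) under the box, which spans x -58 to 70, y -65 to 65 mm (rollers x -114 to -58) in its own frame; z up. L-shaped slot in the cover, 16 mm wide: arm one along +x at y = -22 mm, then arm two along +y at x = 40 mm. Nothing else stands above the cover
- knob: shift knob; origin on its axis under its foot, 18 mm below the cover top. Its 12 mm stem stands in the slot (2 mm play each side); its foot is captive under the cover with 4 mm vertical play, so it leans a few degrees when pushed. It slides freely (1 to 5 N) and stays where left, no spring or detent. Starts in arm one, x = -2 to 10 mm in the roller's frame
- knob_mid (a point): middle of the knob's red grip on its axis: an upright cylinder 26 mm across and 40 mm tall, this point 26 mm above the cover; the grip starts 6 mm and ends 46 mm above the cover
- gate_corner (a point): corner of the slot: where the two arms' centre lines meet (roller frame x = 40, y = -22 mm), at the height of the cover's top. Hard against the end of arm one the knob's axis is 2 mm beyond it (x = 42)
- gate_end (a point): end of arm two, gear engaged, green dot just beyond: place of the knob's axis when home (roller frame x = 40, y = 26 mm), at the height of the cover's top. The hard stop lets the axis go 2 mm further (y = 28)
- red_bottle: loose bystander, food colour bottle with red liquid and white cap, 33 mm across, 81 mm tall; origin under its centre
- green_bottle: loose bystander, green food colour bottle, 33 mm across, 81 mm tall; origin under its centre
- blue_bottle: loose bystander, blue food colour bottle with black cap, 33 mm across, 81 mm tall; origin under its centre
- small_ring: loose bystander, steel ring cutter 52 mm across, 34 mm tall; origin under its centre
- ribbon: loose bystander, curled golden sugar ribbon, 48 mm, 12 mm tall; origin under its centre
Not all that is in view belongs to the job. What is shaped like the knob but purple or turquoise is not meant.

How it is judged:
On the way, in this order (a step that is already met when the one before it is completed fails the run):
1. the knob reaches the corner of the slot (x of knob in the frame of roller above 0.036 m and y of knob in the frame of roller below -0.016 m), for 0.05 s.
2. the knob reaches the end of arm two (x of knob in the frame of roller above 0.036 m and y of knob in the frame of roller above 0.023 m), for 0.2 s.
At the end, for the whole second after the job is handed in: The knob stands upright, released and at rest in arm two of the slot, its axis no more than 3 mm short of the site gate_end (5 mm from the hard stop) (all of step 2 and x of knob in the frame of roller below 0.045 m and y of knob in the frame of roller below 0.031 m and z of knob in the frame of roller below 0.046 m and angle between knob's own z axis and vertical below 0.06 rad and linear speed of knob below 0.01 m/s); the robot touches nothing.
It fails at once if the knob is lifted (raised 3 mm, against its cover) (z of knob in the frame of roller above 0.047 m).
It fails at once if a loose bystander (bottle, ring cutter, sugar ribbon) is moved more than 15 mm (distance of any of red_bottle, green_bottle, blue_bottle, small_ring, ribbon from where it was at the start of the episode above 0.015 m).
It also fails if it takes over 40 s, if anything falls off the work surface, if the arm or the gripper's body presses on something with over 40 N, if the wrist force passes 120 N, or if a joint passes its speed limit or range.

## Working session

There is one attempt and no reset: what is moved stays moved. The work goes in short steps, Python scripts to look and compute and a tool call to move; the robot and the scene stay as the last step left them, time stands still between calls to the robot, and variables do not carry over. Pictures are saved under pics/ and viewed, at most 10 in all, crops included, and the job is handed in when it is done.

Besides the shell and the picture viewer there is one more tool, called after "Call:" as a command line: name --pt "numbers of a row" for each row, then --argument value for the rest. play_rows: Moves the arm, as the interface text tells. Its arguments: {"type":"object","properties":{"commands":{"type":"array","items":{"type":"array","items":{"type":"number"}}},"grip":{"type":"number"},"force":{"type":"number"}},"required":["commands"]}

```bash
mkdir -p pics; python3 - <<'E'
from workcell import sensors, optics
import cv2,numpy as np
s=sensors.read_state();print(s)
for n in("scene","side"):
    im=optics.read_camera(n);cv2.imwrite(f"pics/{n}0.png",im[:,:,::-1])
    c=optics.camera_info(n);print(n,-c["R"].T@c["t"],c["mtx"].tolist())
E
```

```text
{'time': 0.0, 'q': array([ 1.12112052e+00,  2.64755036e-01,  1.60535550e+00, -1.81106408e-05,
        1.27368517e+00, -3.68866181e-02]), 'joint_vel': array([ 7.12803634e-04, -1.36394215e-03, -5.97428993e-04,  6.85882153e-04,
        9.87809471e-05, -2.17600623e-03]), 'joint_torque': array([ 2.54777960e-04, -5.15081334e+01, -3.67322373e+01,  1.31628229e-05,
        1.26481365e-02, -2.38415964e-06]), 'tool_pos': array([0.2704742 , 0.61765845, 0.22997073]), 'tcp_rot': array([-0.64370011, -3.0744129 ,  0.00336465]), 'wrist_force': array([ 0.22210751,  0.03595947, -0.36378462]), 'torque': array([-0.03494978, -0.02527835, -0.01595612]), 'grip_force': 0.0, 'width': 0.9974981973855922}
scene [-0.12253222 -0.33594294  0.80216847] [[393.1622259773375, 0.0, 318.73520406953594], [0.0, 393.1622259773375, 194.6390784282921], [0.0, 0.0, 1.0]]
side [0.06729336 0.62147035 0.5211975 ] [[402.7016936425911, 0.0, 317.67453395700875], [0.0, 402.7016936425911, 201.6609616544105], [0.0, 0.0, 1.0]]
```

View pics/scene0.png

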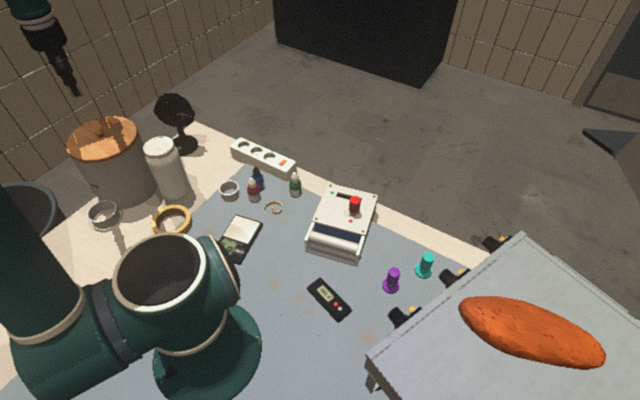

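View pics/side0.png

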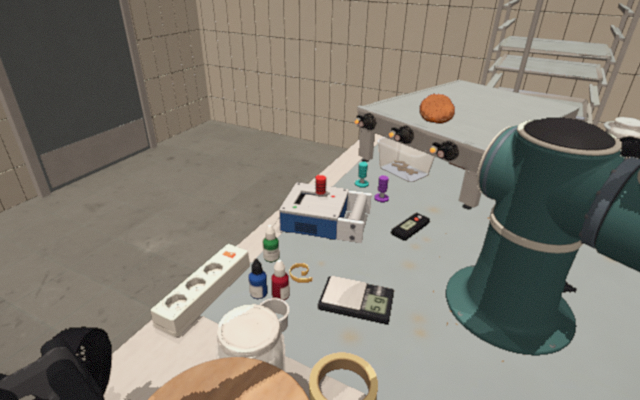

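Scene view: red knob at (355,204) on the roller. Possible confusions are the purple one (392,280), the turquoise one (425,265) and the red bottle (253,185). I choose (355,204): red, on the cover. Next, a close crop and a measurement.

```bash
cat > h.py <<'E'
import cv2,numpy as np
from workcell import sensors, optics
def ray(c,u,v):
    d=c["R"].T@np.linalg.solve(c["mtx"],[u,v,1]);return -c["R"].T@c["t"],d/np.linalg.norm(d)
def plane(c,u,v,z):
    o,d=ray(c,u,v);return o+d*(z-o[2])/d[2]
def tri(rs):
    A=0;b=0
    for o,d in rs:
        P=np.eye(3)-np.outer(d,d);A=A+P;b=b+P@o
    return np.linalg.solve(A,b)
def blobs(im,lo,hi,amin=4):
    m=cv2.inRange(cv2.cvtColor(im,cv2.COLOR_RGB2HSV),lo,hi)
    n,_,st,ce=cv2.connectedComponentsWithStats(m)
    return [(st[i].tolist(),ce[i].round(1).tolist()) for i in range(1,n) if st[i][4]>=amin]
E
python3 - <<'E'
from h import *
a=cv2.imread("pics/scene0.png");b=cv2.imread("pics/side0.png")
A=cv2.resize(a[170:275,290:390],None,fx=5,fy=5,interpolation=cv2.INTER_CUBIC)[:, :400]
A=cv2.resize(a[170:275,295:385],(430,500),interpolation=cv2.INTER_CUBIC)
B=cv2.resize(b[165:250,270:380],(370,286),interpolation=cv2.INTER_CUBIC)
o=np.zeros((500,800,3),np.uint8);o[:,:430]=A;o[:286,430:]=B;cv2.imwrite("pics/crop.png",o)
rs=[]
for n,im in(("scene",a),("side",b)):
    c=optics.camera_info(n)
    for lo,hi in(((0,170,90),(6,255,255)),((45,90,60),(80,255,255))):
        print(n,blobs(im[:,:,::-1].copy(),lo,hi))
E
```

```text
scene [([350, 197, 10, 7, 61], [354.7, 200.0]), ([334, 302, 4, 4, 14], [335.3, 303.5])]
scene [([297, 181, 3, 6, 8], [298.4, 183.9]), ([290, 182, 6, 5, 18], [292.1, 184.4]), ([331, 192, 2, 2, 4], [331.5, 192.5])]
side [([316, 176, 10, 18, 129], [320.4, 183.9]), ([414, 218, 4, 3, 9], [415.7, 219.1])]
side [([264, 239, 14, 11, 125], [270.4, 244.0])]
```

View pics/crop.png

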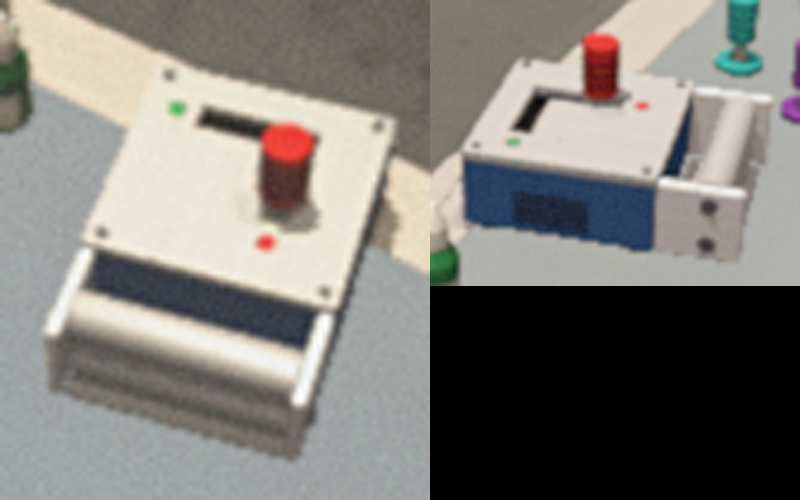

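The crop confirms it: the red grip is in arm one. Rollers face the robot (-x), and the green dot is on the far left at crop (178,108). Now the roller pose from the cover corners, and the knob from two views.

```bash
python3 - <<'E'
from h import *
from scipy.optimize import least_squares
sc,sd=optics.camera_info("scene"),optics.camera_info("side")
S=lambda u,v:(295+u/430*90-.4,170+v/500*105-.4)
D=lambda u,v:(270+(u-430)/370*110-.4,165+v/286*85-.4)
M=np.array([[70,65],[70,-65],[-58,65],[-58,-65]])/1e3
W1=[plane(sc,*S(*p),.062)[:2] for p in[(163,65),(397,122),(85,240),(337,303)]]
W2=[plane(sd,*D(*p),.062)[:2] for p in[(465,153),(520,60),(658,182),(692,82)]]
def fit(W):
    W=np.array(W);m=np.vstack([M]*(len(W)//4))
    f=lambda p:((m@np.array([[np.cos(p[2]),np.sin(p[2])],[-np.sin(p[2]),np.cos(p[2])]])+p[:2])-W).ravel()
    r=least_squares(f,[.6,-.1,0]);return r.x,np.abs(r.fun).max()
for W in(W1,W2,W1+W2):print(fit(W))
p=fit(W1+W2)[0]
k=tri([ray(sc,354.9,204.8),ray(sd,320.4,184.5)]);print("knob",k)
R=np.array([[np.cos(p[2]),-np.sin(p[2])],[np.sin(p[2]),np.cos(p[2])]])
print("knob in roller",R.T@(k[:2]-p[:2]))
print("top",plane(sc,354.7,200,.108), "corner",p[:2]+R@[.04,-.022],"end",p[:2]+R@[.04,.026])
g=plane(sc,*S(178,108),.062);print("green",R.T@(g[:2]-p[:2]))
for n,px in(("green_b",(295,187)),("red_b",(253,188)),("ring",(229,188))):print(n,plane(sc,*px,.04))
s=sensors.read_state();c=optics.camera_info("wrist");print("wristcam",-c["R"].T@c["t"],c["R"])
E
```

```text
(array([ 0.41970131, -0.07708161,  0.23294662]), np.float64(0.002899949115748701))
(array([ 0.41655483, -0.07378118,  0.24363673]), np.float64(0.0019487408276168128))
(array([ 0.41812805, -0.07543169,  0.23833888]), np.float64(0.004159423981957386))
knob [ 0.42406197 -0.09899211  0.08659106]
knob in roller [ 0.00020382 -0.02429533]
top [ 0.42064965 -0.09876111  0.108     ] corner [ 0.46219127 -0.08736623] end [ 0.450859   -0.04072312]
green [0.04225667 0.0443559 ]
green_b [0.4306583  0.07801676 0.04      ]
red_b [0.36995305 0.16891225 0.04      ]
ring [0.33694255 0.22195214 0.04      ]
wristcam [0.20212546 0.64903793 0.37206947] [[ 0.40091526  0.9161124  -0.00224112]
 [ 0.87502815 -0.382209    0.29705558]
 [ 0.27127972 -0.12105515 -0.95485756]]
```

```bash
python3 - <<'E'
from h import *
sc,sd=optics.camera_info("scene"),optics.camera_info("side")
for n,u,v in(("jarbase",172,197),("potbase",120,205),("fanbase",185,148),("strip",262,160)):print(n,plane(sc,u,v,0.0))
# jar lid seen in both views: centre
print("jarlid",tri([ray(sc,159,145),ray(sd,250,330)]))
print("potlid",tri([ray(sc,100,138),ray(sd,235,385)]))
print("fan top seen",plane(sc,172,108,.25),plane(sc,172,108,.15))
E
```

```text
jarbase [0.25516917 0.35987539 0.        ]
potbase [0.16271045 0.45581977 0.        ]
fanbase [0.41588847 0.46940077 0.        ]
strip [4.96907795e-01 2.41312871e-01 1.11022302e-16]
jarlid [0.28014156 0.36948046 0.15897084]
potlid [0.21349164 0.46089083 0.20436054]
fan top seen [0.33167242 0.34090141 0.25      ] [0.41393077 0.46348073 0.15      ]
```

Call:
play_rows --pt "0 0 -3.5 0 0 0" --pt "0 0 -3.5 0 0 0" --pt "-2.1 -2.9 0 0 0 0" --pt "-2.1 -2.9 0 0 0 0" --pt "-2.1 -2.9 0 0 0 0" --grip 1 --force 30

```text
time: 0.52
tool_pos: [0.2937, 0.5127, 0.3016]
tcp_rot: [0.642, 3.075, 0.001]
wrist_force: [1.2, -0.4, -0.0]
width: 0.301
grip_force: 0.0
```

Call:
play_rows --pt "-2.1 -2.9 0 0 0 0" --pt "-2.1 -2.9 0 0 0 0" --pt "-2.1 -2.9 0 0 0 0" --pt "-2.1 -2.9 0 0 0 0" --pt "-2.1 -2.9 0 0 0 0"

```text
time: 0.93
tool_pos: [0.3313, 0.3365, 0.3007]
tcp_rot: [-0.643, -3.075, 0.001]
wrist_force: [1.5, 0.0, -1.0]
width: 0.003
grip_force: 0.0
```

Call:
play_rows --pt "-2.1 -2.9 0 0 0 0" --pt "-2.1 -2.9 0 0 0 0" --pt "-2.1 -2.9 0 0 0 0" --pt "-2.1 -2.9 0 0 0 0" --pt "-2.1 -2.9 0 0 0 0"

```text
time: 1.35
tool_pos: [0.3692, 0.1617, 0.3009]
tcp_rot: [-0.643, -3.075, 0.0]
wrist_force: [1.4, -1.0, -0.5]
width: 0.001
grip_force: 0.0
```

Call:
play_rows --pt "-2.1 -2.9 0 0 0 0" --pt "-2.1 -2.9 0 0 0 0" --pt "-2.1 -2.9 0 0 0 0" --pt "-2.1 -2.9 0 0 0 0" --pt "-2.1 -2.9 0 0 0 0"

```text
time: 1.77
tool_pos: [0.4072, -0.0132, 0.3011]
tcp_rot: [0.644, 3.075, 0.0]
wrist_force: [1.5, 0.1, -0.4]
width: -0.0
grip_force: 0.0
```

Call:
play_rows --pt "0 0 0 0 0 0.115" --pt "0 0 0 0 0 0.115" --pt "0 0 0 0 0 0.115" --pt "0 0 0 0 0 0.115" --pt "0 0 0 0 0 0.115"

```text
time: 2.18
tool_pos: [0.4072, -0.0118, 0.3007]
tcp_rot: [-1.498, -2.761, 0.001]
wrist_force: [-0.8, 0.1, -0.1]
width: -0.002
grip_force: 0.0
```

Call:
play_rows --pt "0 0 0 0 0 0.115" --pt "0 0 0 0 0 0.115" --pt "0 0 0 0 0 0.115" --pt "0 0 0 0 0 0" --pt "0 0 0 0 0 0"

```text
time: 2.6
tool_pos: [0.4074, -0.0115, 0.3009]
tcp_rot: [-1.938, -2.472, 0.001]
wrist_force: [-0.2, 0.7, 0.3]
width: -0.003
grip_force: 0.0
```

```bash
python3 - <<'E'
from h import *
from scipy.spatial.transform import Rotation as Ro
s=sensors.read_state();c=optics.camera_info("wrist");im=optics.read_camera("wrist")
np.savez("w1.npz",**c);cv2.imwrite("pics/w1.png",im[:,:,::-1])
print(s["time"],s["tool_pos"],Ro.from_rotvec(s["tcp_rot"]).as_matrix().round(3),s["q"],s["width"],s["wrist_force"])
print(blobs(im,(0,170,60),(8,255,255),20),blobs(im,(45,90,60),(80,255,255),10))
E
```

```text
2.6 [ 0.40735289 -0.01146925  0.30091248] [[-0.239  0.971 -0.001]
 [ 0.971  0.239  0.   ]
 [ 0.    -0.001 -1.   ]] [-8.93024746e-02 -3.00712046e-01  2.03262515e+00  1.67283441e-05
  1.41035623e+00 -3.30476139e-01] -0.0027191010366924015 [-0.15369315  0.67399307  0.25597886]
[([309, 231, 21, 19, 242], [319.7, 242.3]), ([292, 234, 7, 7, 39], [295.4, 237.0]), ([155, 236, 7, 7, 37], [157.8, 238.8])] [([359, 73, 28, 30, 321], [369.9, 87.7]), ([351, 181, 8, 7, 47], [354.8, 184.0])]
```

View pics/w1.png

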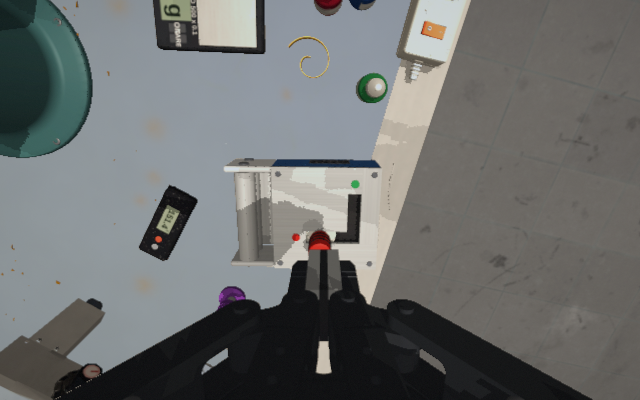

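The wrist view shows the knob at (319,241), the green dot at (355,184), the red start dot at (295,237), and the cover edges square to the image. Refining with these.

```bash
python3 - <<'E'
from h import *
c=dict(np.load("w1.npz"));im=cv2.cvtColor(cv2.imread("pics/w1.png"),cv2.COLOR_BGR2RGB)
th=.238;R=np.array([[np.cos(th),-np.sin(th)],[np.sin(th),np.cos(th)]]);p0=np.array([.418,-.0755])
for n,u,v in(("FL",380.5,166),("NL",271,167.5),("NR",271,268),("green",354.8,184),("red",295.4,237)):
    w=plane(c,u,v,.062)[:2];print(n,w,"roller",R.T@(w-p0))
# dark slot
m=(im[185:246,330:368].max(2)<75).astype(np.uint8);n,l,st,ce=cv2.connectedComponentsWithStats(m)
print([s.tolist() for s in st[1:] if s[4]>30],"offset 330,185")
for u,v in((348,195),(361,195),(334,243),(359,243)):print((u,v),R.T@(plane(c,u,v,.062)[:2]-p0))
sc,sd=optics.camera_info("scene"),optics.camera_info("side")
k=tri([ray(sc,354.9,204.8),ray(sd,320.4,184.5),ray(c,319.5,241)]);print(k,R.T@(k[:2]-p0))
t=plane(c,319.5,243,.098)[:2];print(R.T@(t-p0))
E
```

```text
FL [0.47149704 0.00610293] roller [0.0712277  0.06669022]
NL [ 0.34991976 -0.02567199] roller [-0.05441373  0.06447399]
NR [ 0.37491614 -0.15205535] roller [-0.05991803 -0.06423994]
green [ 0.44855009 -0.02144117] roller [0.0424338  0.04533252]
red [ 0.39571427 -0.10331297] roller [-0.02821469 -0.02177489]
[[4, 10, 27, 48, 663]] offset 330,185
(348, 195) [0.03484761 0.0319708 ]
(361, 195) [0.05014824 0.03203033]
(334, 243) [ 0.01916279 -0.02957432]
(359, 243) [ 0.04994752 -0.02944676]
[ 0.42394931 -0.09603403  0.08559878] [ 0.00094052 -0.02135782]
[ 0.00174331 -0.01351404]
```

Call:
play_rows --pt "-2.9 -1.5 0 0 0 0" --pt "-2.9 -1.5 0 0 0 0" --pt "-2.9 -1.5 0 0 0 0" --pt "0 0 3.5 0 0 0" --pt "0 0 3.5 0 0 0"

```text
time: 3.07
tool_pos: [0.3861, -0.1092, 0.2331]
tcp_rot: [1.939, 2.463, 0.003]
wrist_force: [0.4, 0.6, 0.3]
width: -0.002
grip_force: 0.0
```

Call:
play_rows --pt "0 0 3 0 0 0" --pt "0 0 3 0 0 0" --pt "0 0 2 0 0 0" --pt "0 0 0 0 0 0" --pt "0 0 0 0 0 0"

```text
time: 3.48
tool_pos: [0.3834, -0.1063, 0.1504]
tcp_rot: [-1.938, -2.469, 0.002]
wrist_force: [-0.7, -0.1, 0.9]
width: -0.003
grip_force: 0.0
```

```bash
python3 - <<'E'
from h import *
s=sensors.read_state();print(s["tool_pos"],s["wrist_force"],s["q"])
th=.238;R=np.array([[np.cos(th),-np.sin(th)],[np.sin(th),np.cos(th)]]);print(R.T@(s["tool_pos"][:2]-[.418,-.0755]))
a=optics.read_camera("scene")[130:260,270:410];b=optics.read_camera("side")[110:240,250:390]
cv2.imwrite("pics/c2.png",cv2.resize(np.hstack([a,b]),(800,371),interpolation=cv2.INTER_CUBIC)[:,:,::-1])
E
```

```text
[ 0.38336199 -0.1062903   0.15040708] [-0.69698696 -0.14321791  0.90778048] [-3.33115488e-01 -2.12126325e-01  2.24608362e+00  2.49013775e-05
  1.11074935e+00 -5.72667879e-01]
[-0.04092072 -0.02175613]
```

View pics/c2.png

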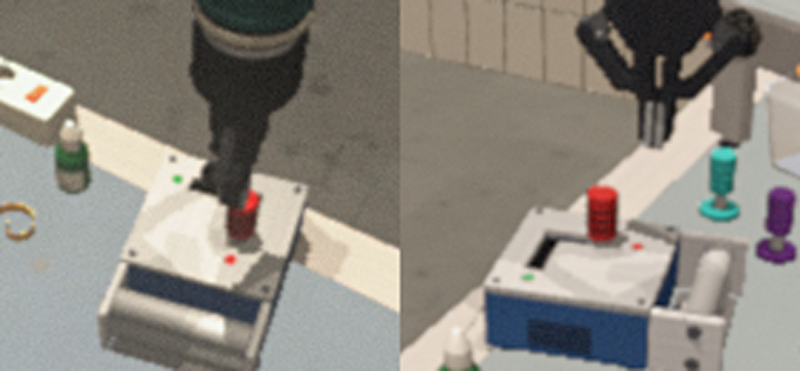

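Fingertips at side crop (655,140) sit behind the knob (600,215) on the roller side, and the descent is clear.

Call:
play_rows --pt "0 0 2.5 0 0 0" --pt "0 0 2.5 0 0 0" --pt "0 0 2.3 0 0 0" --pt "0 0 0 0 0 0" --pt "0 0 0 0 0 0"

```text
time: 4.0
tool_pos: [0.3848, -0.1067, 0.0791]
tcp_rot: [-1.941, -2.47, 0.0]
wrist_force: [0.7, -0.3, -0.7]
width: -0.002
grip_force: 0.0
```

Call:
play_rows --pt "0 0.5 0 0 0 0" --pt "0 0.5 0 0 0 0" --pt "0 0.5 0 0 0 0" --pt "0 0.5 0 0 0 0" --pt "0 0.5 0 0 0 0"

```text
time: 4.42
tool_pos: [0.4099, -0.1008, 0.0792]
tcp_rot: [1.941, 2.469, 0.001]
wrist_force: [-1.2, 0.5, -0.1]
width: -0.0
grip_force: 0.6
```

```bash
cat > k.py <<'E'
from h import *
th=.238;R=np.array([[np.cos(th),-np.sin(th)],[np.sin(th),np.cos(th)]]);p0=np.array([.4195,-.0751])
s=sensors.read_state();print("t",s["time"],"tcp z",s["tool_pos"][2],"tcp roller",R.T@(s["tool_pos"][:2]-p0),"F roller",R.T@s["wrist_force"][:2],s["wrist_force"][2])
rs=[]
for n in("scene","side"):
    im=optics.read_camera(n);cv2.imwrite(f"pics/k_{n}.png",im[:,:,::-1])
    b=[x for x in blobs(im,(0,150,70),(8,255,255),12) if (330<x[1][0]<385 and x[1][1]<230 if n=="scene" else 280<x[1][0]<350 and x[1][1]<215)]
    print(n,b)
    if b:
        x=max(b,key=lambda x:x[0][4])[0]
        # rim centre of the grip top: a few px under the blob's top
        c=optics.camera_info(n);w=plane(c,x[0]+x[2]/2-.5,x[1]+(3.2 if n=="scene" else 2),.108)[:2];print("knob top roller",R.T@(w-p0))
E
python3 k.py
```

```text
t 4.4167 tcp z 0.0791777821631528 tcp roller [-0.01537232 -0.0227371 ] F roller [-1.03910335  0.7635817 ] -0.063239786369918
scene []
side [([310, 175, 11, 19, 162], [314.4, 183.6])]
knob top roller [ 0.00936844 -0.01610132]
```

Call:
play_rows --pt "0 0.5 0 0 0 0" --pt "0 0.5 0 0 0 0" --pt "0 0.5 0 0 0 0" --pt "0 0.5 0 0 0 0" --pt "0 0.5 0 0 0 0"

```text
time: 4.93
tool_pos: [0.4334, -0.0947, 0.0781]
tcp_rot: [-1.942, -2.469, 0.0]
wrist_force: [-0.7, 0.3, -0.7]
width: 0.001
grip_force: 0.4
```

Call:
play_rows --pt "0 0.2 0 0 0 0" --pt "0 0.1 0 0 0 0" --pt "0 0 0 0 0 0"

```text
time: 5.18
tool_pos: [0.4362, -0.0941, 0.0783]
tcp_rot: [-1.942, -2.47, 0.0]
wrist_force: [0.1, -0.5, -1.1]
width: 0.002
grip_force: 0.3
```

```bash
python3 k.py
```

```text
t 5.1833 tcp z 0.07826225370012746 tcp roller [ 0.01172092 -0.02239014] F roller [ 0.01808407 -0.50544514] -1.075843278964092
scene []
side [([299, 174, 10, 18, 159], [303.6, 182.1])]
knob top roller [ 0.03533472 -0.01395051]
```

Moving at light force; I'll creep on until the stop is felt.

Call:
play_rows --pt "0 0.2 0 0 0 0" --pt "0 0.2 0 0 0 0" --pt "0 0 0 0 0 0"

```text
time: 5.53
tool_pos: [0.44, -0.0932, 0.0783]
tcp_rot: [1.942, 2.469, 0.0]
wrist_force: [-0.8, -0.0, -0.4]
width: 0.004
grip_force: 0.4
```

Call:
play_rows --pt "0 0.1 0 0 0 0" --pt "0 0.1 0 0 0 0" --pt "0 0 0 0 0 0"

```text
time: 5.78
tool_pos: [0.4408, -0.0929, 0.0783]
tcp_rot: [-1.94, -2.468, 0.003]
wrist_force: [-5.4, -0.9, 3.5]
width: 0.001
grip_force: 2.9
```

```bash
python3 k.py
```

```text
t 5.7833 tcp z 0.07831075290180756 tcp roller [ 0.0164739  -0.02230384] F roller [-5.41036738  0.41363136] 3.5035927440707986
scene []
side [([297, 173, 10, 19, 157], [301.5, 181.5])]
knob top roller [ 0.04095981 -0.01747517]
```

The stop is felt (5.4 N), so the knob is at the corner. I'll go round to its -y side.

Call:
play_rows --pt "0 -1.5 0 0 0 0" --pt "0 -1.7 0 0 0 0" --pt "-1.8 0 0 0 0 0" --pt "-1.8 0 0 0 0 0" --pt "0 0 0 0 0 0"

```text
time: 6.3
tool_pos: [0.4209, -0.1375, 0.0791]
tcp_rot: [1.941, 2.465, 0.001]
wrist_force: [1.2, 0.5, 0.2]
width: 0.003
grip_force: 0.0
```

Call:
play_rows --pt "0 1.8 0 0 0 0" --pt "0 1.8 0 0 0 0" --pt "0 1.8 0 0 0 0" --pt "0 0 0 0 0 0" --pt "0 0 0 0 0 0"

```text
time: 6.72
tool_pos: [0.4722, -0.122, 0.0783]
tcp_rot: [-1.941, -2.47, -0.0]
wrist_force: [-0.6, -0.1, -0.6]
width: -0.001
grip_force: 0.0
```

```bash
python3 k.py; python3 - <<'E'
import cv2,numpy as np
a=cv2.imread("pics/k_scene.png")[130:260,270:410];b=cv2.imread("pics/k_side.png")[110:240,250:390]
cv2.imwrite("pics/c3.png",cv2.resize(np.hstack([a,b]),(800,371),interpolation=cv2.INTER_CUBIC))
E
```

```text
t 6.7167 tcp z 0.0783467188772415 tcp roller [ 0.04015697 -0.05801275] F roller [-0.62597352  0.07156086] -0.606835785784373
scene [([354, 183, 11, 10, 78], [359.2, 187.5])]
knob top roller [ 0.04047579 -0.02203817]
side [([297, 172, 11, 20, 166], [302.3, 181.3])]
knob top roller [ 0.04120413 -0.02253841]
```

View pics/c3.png

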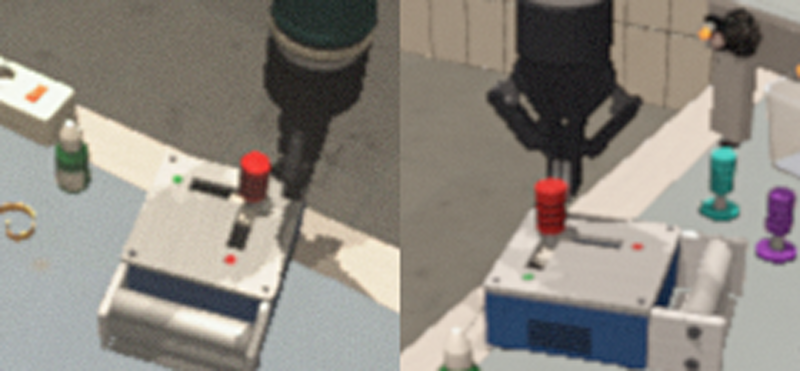

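The knob stands at the corner (scene crop 255,175), with the finger on its right (295,180). Now pushing +y.

Call:
play_rows --pt "0.6 0 0 0 0 0" --pt "0.5 0 0 0 0 0" --pt "0.5 0 0 0 0 0" --pt "0.5 0 0 0 0 0" --pt "0.5 0 0 0 0 0"

```text
time: 7.23
tool_pos: [0.465, -0.0968, 0.0783]
tcp_rot: [1.942, 2.469, -0.0]
wrist_force: [0.1, -1.1, -0.1]
width: 0.001
grip_force: 0.3
```

Call:
play_rows --pt "0.5 0 0 0 0 0" --pt "0.5 0 0 0 0 0" --pt "0.5 0 0 0 0 0" --pt "0.5 0 0 0 0 0" --pt "0.5 0 0 0 0 0"

```text
time: 7.65
tool_pos: [0.4595, -0.0725, 0.0783]
tcp_rot: [1.942, 2.47, -0.0]
wrist_force: [0.4, -0.3, 0.2]
width: -0.006
grip_force: 0.3
```

Call:
play_rows --pt "0.3 0 0 0 0 0" --pt "0.2 0 0 0 0 0" --pt "0 0 0 0 0 0"

```text
time: 7.9
tool_pos: [0.4583, -0.0677, 0.0783]
tcp_rot: [-1.941, -2.47, -0.0]
wrist_force: [-0.8, -0.8, 0.4]
width: -0.001
grip_force: 0.0
```

```bash
python3 k.py
```

```text
t 7.9 tcp z 0.07829740559628677 tcp roller [ 0.0394775  -0.00191522] F roller [-0.99254522 -0.59840175] 0.3962797465002682
scene [([337, 179, 6, 10, 36], [339.1, 182.8])]
knob top roller [0.03838686 0.02572783]
side [([291, 181, 12, 21, 186], [296.8, 190.4])]
knob top roller [0.04116937 0.02195028]
```

Creep to the stop.

Call:
play_rows --pt "0.2 0 0 0 0 0" --pt "0.2 0 0 0 0 0" --pt "0 0 0 0 0 0"

```text
time: 8.25
tool_pos: [0.4575, -0.0641, 0.0783]
tcp_rot: [-1.942, -2.469, -0.0]
wrist_force: [-0.6, 0.3, 0.4]
width: 0.002
grip_force: 0.0
```

Call:
play_rows --pt "0.1 0 0 0 0 0" --pt "0.1 0 0 0 0 0" --pt "0 0 0 0 0 0"

```text
time: 8.5
tool_pos: [0.4572, -0.0625, 0.0784]
tcp_rot: [1.941, 2.469, -0.0]
wrist_force: [0.5, -2.1, 0.5]
width: 0.001
grip_force: 0.9
```

Call:
play_rows --pt "0.1 0 0 0 0 0" --pt "0.1 0 0 0 0 0" --pt "0 0 0 0 0 0"

```text
time: 8.75
tool_pos: [0.4575, -0.0614, 0.079]
tcp_rot: [1.939, 2.468, -0.001]
wrist_force: [1.5, -6.1, 1.5]
width: -0.0
grip_force: 2.9
```

```bash
python3 k.py
```

```text
t 8.75 tcp z 0.07904633831676797 tcp roller [0.04019823 0.00434383] F roller [-1.79687996e-03 -6.27527666e+00] 1.4767318504307725
scene [([334, 178, 7, 10, 37], [336.6, 181.9])]
knob top roller [0.03965314 0.03236617]
side [([290, 182, 13, 21, 199], [296.0, 191.7])]
knob top roller [0.04093516 0.02660616]
```

The stop is felt at the predicted place. Back off, rise and check.

Call:
play_rows --pt "-0.5 0 0 0 0 0" --pt "-1.5 0 0 0 0 0" --pt "-1.5 0 0 0 0 0" --pt "0 0 -3 0 0 0" --pt "0 0 -3 0 0 0"

```text
time: 9.27
tool_pos: [0.4622, -0.094, 0.1363]
tcp_rot: [-1.939, -2.462, 0.003]
wrist_force: [1.1, 0.6, 0.5]
width: -0.001
grip_force: 0.0
```

Call:
play_rows --pt "-2 0 -2 0 0 0" --pt "-2 0 -2 0 0 0" --pt "0 0 0 0 0 0" --pt "0 0 0 0 0 0" --pt "0 0 0 0 0 0"

```text
time: 9.68
tool_pos: [0.4731, -0.1325, 0.177]
tcp_rot: [-1.941, -2.467, 0.0]
wrist_force: [-1.3, -0.3, -0.8]
width: -0.002
grip_force: 0.0
```

```bash
python3 k.py; python3 - <<'E'
import cv2,numpy as np
a=cv2.imread("pics/k_scene.png")[130:260,270:410];b=cv2.imread("pics/k_side.png")[110:240,250:390]
cv2.imwrite("pics/c4.png",cv2.resize(np.hstack([a,b]),(800,371),interpolation=cv2.INTER_CUBIC))
E
```

```text
t 9.6833 tcp z 0.17703563331087213 tcp roller [ 0.038591   -0.06845436] F roller [-1.31932536  0.04174245] -0.7862677291800155
scene [([335, 178, 10, 9, 73], [339.5, 182.2])]
knob top roller [0.04154201 0.02664277]
side [([291, 182, 11, 21, 173], [295.8, 191.8])]
knob top roller [0.04093516 0.02660616]
```

View pics/c4.png

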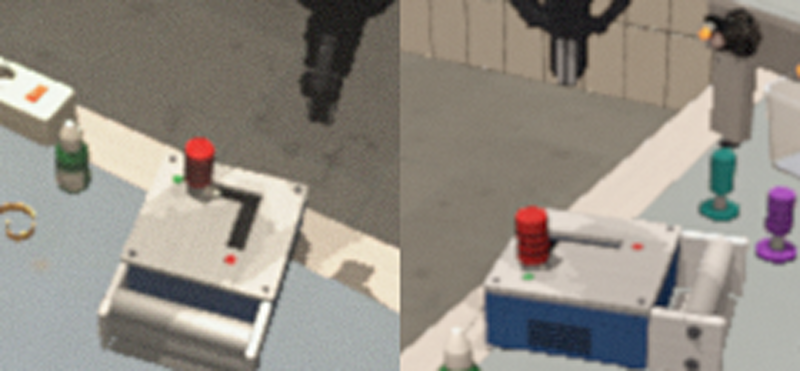

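The knob (scene crop 200,165) stands upright by the green dot at about (41, 27) mm, and the gripper is clear of it.

```bash
python3 -c "
from workcell import order;print(order.finish_job())"
```

```text
the job is handed in; nothing more can be done
None
```

The red knob was pushed to the corner and then fully home by the green dot (measured at about x 41, y 27 mm in the roller's frame); it was released upright and the job handed in at about 10 s, but the hand-in gave no verdict.

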